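Stand the green slide box on end

TASK

Take the green slide box that lies flat on the bench and stand it upright on one of its short thin ends, like a book on a shelf, wholly on the black rubber mat. Either end may be down and it may face any way. Leave the orange slide box lying where it is.

Things in the scene. Friction and masses are not known exactly. Their poses are not given: they have to be found in the camera images.
- green_box_center (a point): centre of the loose green plastic slide box: a closed flat box 54 mm wide (its x), 84 mm long (its y), 26 mm thick (its z), 0.12 kg, white label on the lid. It lies flat at the start (centre 13 mm up), long side left-right within 20 degrees. Standing on end, its y axis is vertical, up or down, and its centre 42 mm above the support. The faces 54 mm apart are flat: grip there
- orange_box_center (a point): centre of the loose orange slide box, the same in size and make, also lying flat beside the green one; leave it alone
- mat_center (a point): centre of the top face of the square black rubber mat, 100 x 100 mm and 3 mm thick, fixed flat on the bench; x and y along its sides, z up, yaw varies a little
Things that resemble listed ones, but are neither listed nor needed, are in the scene too. There is more than one size of the part that bears green_box_center; the job needs the larger.

How it is judged:
At the end, for the whole second after the job is handed in: The green box stands on a short thin end on the mat: its long axis within 10 degrees of vertical, its centre 36 to 48 mm above the mat's top and within 38 mm of the mat's centre along each of its sides; the orange box is within 30 mm of where it lay ((angle between green_box_center's own y axis and vertical below 0.17 rad or angle between green_box_center's own y axis and vertical above 2.97 rad) and x of green_box_center in the frame of mat_center between -0.038 and 0.038 m and y of green_box_center in the frame of mat_center between -0.038 and 0.038 m and z of green_box_center in the frame of mat_center between 0.036 and 0.048 m and distance of orange_box_center from where it was at the start of the episode below 0.03 m); the robot touches nothing.
It fails at once if the orange box is moved by more than 40 mm (distance of orange_box_center from where it was at the start of the episode above 0.04 m).
It also fails if it takes over 40 s, if anything falls off the work surface, if the arm or the gripper's body presses on something with over 40 N, if the wrist force passes 120 N, or if a joint passes its speed limit or range.

ROBOT

A 6-joint arm with a two-finger parallel gripper is mounted at the origin on the work surface; the furniture and walls round the work are solid. World frame = base frame: x ahead of the robot, y to its left, z up, the work surface at z = 0. Lengths are in m, angles in rad, forces in N, time in s.
With the tool pointing down it reaches from about 0.35 to 0.875 m from the base axis. Payload 15.5 kg.
Tool frame: the origin (TCP) lies midway between the tips of the shut fingers; the grasp point (between the pads) lies robot.tcp_to_grasp behind it (robot.tcp_to_grasp is the distance from the TCP to the grasp point, in m); z points along the fingers, y is the line along which they close (so a half turn about z gives the same grasp; the last joint's range is limited). The gripper opens to 85 mm and grips with 20 to 120 N. Pads are 22 mm wide; open, the fingers measure 114 mm over their backs; the gripper's body (76 mm by 85 mm) begins 54 mm behind the grasp point. The pads swing forward as they close: fully open they stand 13 mm farther back than shut.
Start: joints at [1.192, 0.494, 1.345, -0, 1.302, -0.096], TCP at [0.175, 0.6, 0.231] pointing down, gripper open.
Joint ranges: [-2.91, 2.91], [-0.82, 2.16], [0.22, 2.67], [-1.22, 4.37], [0.12, 2.79], [-3.08, 3.08]. Speed limits (rad/s): [1.89, 1.89, 2.57, 3.01, 3.01, 3.01].

INTERFACE

Orientations are given as a rotation vector (axis times angle).
In Python, from rig import observe, eyes, robot gives the robot as it stands. The module is installed in compiled form; this text tells all that it offers.
- The arm moves only by the shell command python3 -m inch 'ROWS' [FORCE]. ROWS is text: rows parted by semicolons, each of 5 numbers parted by spaces: the shift along the tool's x, y, z normalised to -1 to 1, where 1 is 0.2 m, then the turn about the tool's z normalised to -1 to 1, where 1 is 0.5 rad, then the closure, from -1 (fully open) to 1 (shut), so that 0 is half open. In form: x y z turn jaw; .... A call has 1 to 8 rows; each row is the pose to reach, as a shift and turn from the pose commanded when the call began, along the tool's axes at that moment; what a row does not reach only later rows make up. A row lasts 1/8 s, in which the tool goes at most 62.5 mm and 10.7 degrees, less where a joint would pass 70% of its speed; a pose out of reach is approached as far as the arm can. A call with a number of a shift or a turn outside -1 to 1 is refused whole. A call with a gripper value outside its range is refused whole. The fingers move at their own pace and stop on an object; FORCE is the grip in N (left out, the last holds). Time passes only in rows, so rows that repeat a pose let the fingers close. It gives the time, the measured TCP pose, the force, the opening and the grip force at its end, in the units of the state.
- observe(): the state, without advancing time (a new reading comes with each control period).
- eyes.camera(name): name is "scene" or "top"; returns the picture (420x560x3 uint8, red, green, blue); there is no depth.
- eyes.camera_info(name): a dict with "intrinsics" (3x3 intrinsics, pixels), "k1" (the pictures are not rectified: a ray, as slopes to the right and down, at radius r is drawn at 1 + k1 r^2 times it, then the intrinsics apply), "R" (3x3) and "t" (3): a world point X has camera coordinates R X + t. Camera axes: x right, y down, z forward; pixel columns grow to the right and rows downward; lengths in m; the calibration is good to about 2 mm. A picture is of the moment at which its call begins. camera_info takes no time and is no camera call.
- robot.hand_in(): hands the job in; it is judged then, once.
The state is a dict: "time": time; "joint_pos": joint angles; "qd": joint speeds; "joint_torque": joint torques, N m; "position": TCP position; "eef_rot": TCP orientation; "contact_force": force on the tool from outside, world axes, zero at the start; "moment": the same for the moment, N m; "finger_gap": finger opening in m; "gripper_force": force on a finger pad.
Only numpy, scipy, OpenCV 4.12 (cv2) and the standard library are available. Lean on these libraries where they do the work, as an engineer would, in place of code of your own. Each camera call takes 0.05 s, during which the arm holds its last target. There are 200 camera calls.

## Working session

There is one attempt and no reset: what is moved stays moved. The work goes in short steps, Python scripts to look and compute and a shell command to move; the robot and the scene stay as the last step left them, time stands still between calls to the robot, and variables do not carry over. Pictures are saved under pics/ and viewed, at most 10 in all, crops included, and the job is handed in when it is done.

```bash
mkdir -p pics
python3 - <<'E'
from rig import observe, eyes, robot
import cv2,numpy as np
for n in("scene","top"):
    cv2.imwrite(f"pics/{n}0.png",eyes.camera(n)[:,:,::-1]); i=eyes.camera_info(n); print(n,i)
s=observe();print(s,robot.tcp_to_grasp)
E
```

```text
scene {'intrinsics': array([[468.89161368,   0.        , 278.55091115],
       [  0.        , 468.89161368, 201.44595116],
       [  0.        ,   0.        ,   1.        ]]), 'k1': -0.06481654883709281, 'R': array([[ 0.43154308, -0.90208743, -0.00297384],
       [-0.40320104, -0.18993335, -0.89518391],
       [ 0.80696932,  0.38750948, -0.44568702]]), 't': array([-0.39921239,  0.23777379,  0.47853292])}
top {'intrinsics': array([[381.8358718 ,   0.        , 282.29895668],
       [  0.        , 381.8358718 , 215.87501816],
       [  0.        ,   0.        ,   1.        ]]), 'k1': -0.03326354931015374, 'R': array([[-0.00275426, -0.99983925, -0.01771686],
       [-0.99163129,  0.00501757, -0.12900469],
       [ 0.12907284,  0.01721328, -0.99148571]]), 't': array([-0.14338838,  0.53584473,  0.8251    ])}
{'time': 0.1, 'joint_pos': array([ 1.19147092e+00,  4.94111519e-01,  1.34606361e+00, -8.01031691e-06,
        1.30247687e+00, -9.55011767e-02]), 'qd': array([ 0.00038427,  0.00119719, -0.00080454, -0.00126255,  0.00016435,
       -0.00016572]), 'joint_torque': array([ 2.22906652e-03, -8.83588600e+01, -3.84565365e+01,  3.12663065e-05,
        5.24224481e-03, -1.53953522e-05]), 'position': array([0.17490158, 0.59970214, 0.23076768]), 'eef_rot': array([-4.44297585e-01, -3.10977221e+00,  1.62005881e-03]), 'contact_force': array([-0.45791305,  0.25473496, -0.21684642]), 'moment': array([ 0.0234972 ,  0.04780807, -0.01168661]), 'gripper_force': 0.0, 'finger_gap': 0.08583724461185199} 0.0187
```

View pics/scene0.png

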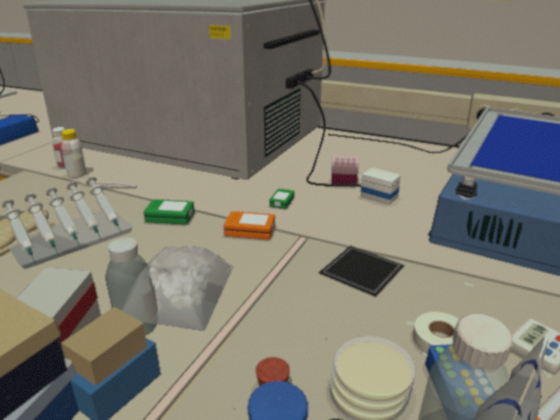

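View pics/top0.png

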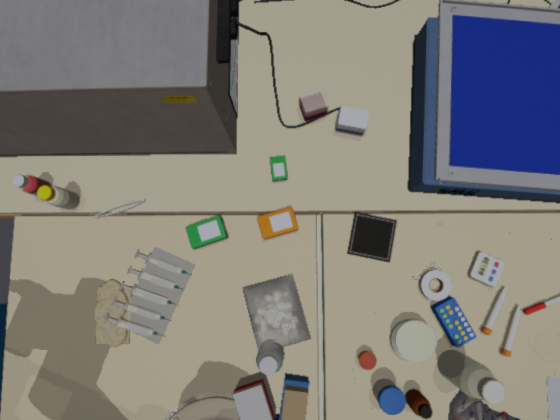

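The scene and top views show the same layout:

| Object | Top view px | Scene view px | Decision |
|---|---|---|---|
| Large green box | (207,231) | (169,211) | Target: same size as the orange box |
| Small green box | (279,168) | (282,198) | Decoy |
| Orange box | (278,222) | (250,224) | Leave alone |
| Mat | (372,237) | (362,269) | Placing area |

The syringe rack sits close to the green box's left end, so I plan to grip the right end.

```bash
cat > h.py <<'E'
from rig import observe, eyes, robot
import cv2,numpy as np
from scipy.spatial.transform import Rotation as Ro
def ray(n,p):
    i=eyes.camera_info(n);K=i["intrinsics"]
    d=np.array([i["k1"],0,0,0,0.])
    u=cv2.undistortPoints(np.array(p,float).reshape(-1,1,2),K,d).reshape(-1,2)
    return -i["R"].T@i["t"], np.c_[u,np.ones(len(u))]@i["R"]
def plane(n,p,z):
    c,d=ray(n,p);return c+d*((z-c[2])/d[:,2])[:,None]
def two(pa,pb,a="top",b="scene"):
    c1,d1=ray(a,[pa]);c2,d2=ray(b,[pb]);A=np.c_[d1[0],-d2[0]]
    s=np.linalg.lstsq(A,c2-c1,rcond=None)[0];x,y=c1+d1[0]*s[0],c2+d2[0]*s[1]
    return (x+y)/2,np.linalg.norm(x-y)
def proj(n,X):
    i=eyes.camera_info(n);return cv2.projectPoints(np.array(X,float).reshape(-1,1,3),cv2.Rodrigues(i["R"])[0],i["t"],i["intrinsics"],np.array([i["k1"],0,0,0,0.]))[0].reshape(-1,2)
def blobs(img,col,amin=80):
    h=cv2.cvtColor(img,cv2.COLOR_RGB2HSV)
    r={"green":((45,110,50),(85,255,255)),"orange":((5,170,120),(17,255,255)),"black":((0,0,0),(180,255,55))}[col]
    m=cv2.morphologyEx(cv2.inRange(h,*r),cv2.MORPH_CLOSE,np.ones((3,3)))
    cs=cv2.findContours(m,cv2.RETR_EXTERNAL,cv2.CHAIN_APPROX_NONE)[0]
    return sorted([c for c in cs if cv2.contourArea(c)>amin],key=cv2.contourArea,reverse=True)
E
python3 - <<'E'
from h import *
np.set_printoptions(precision=4,suppress=True)
im={n:eyes.camera(n) for n in("top","scene")}
for n in im:
  for col in("green","orange","black"):
    for c in blobs(im[n],col)[:6]:
        r=cv2.minAreaRect(c); print(n,col,cv2.contourArea(c),np.round(cv2.boxPoints(r),1).tolist())
# label centroids (white patch on lid) for two-view height
for n,b in(("top",(190,210,230,250)),("scene",(140,195,200,226)),("top",(255,205,300,240)),("scene",(222,208,280,240))):
    x0,y0,x1,y1=b;h=cv2.cvtColor(im[n],cv2.COLOR_RGB2HSV)[y0:y1,x0:x1]
    m=cv2.inRange(h,(0,0,185),(180,70,255));k,l,s,ce=cv2.connectedComponentsWithStats(m);j=1+np.argmax(s[1:,4]);print(n,"label",ce[j]+[x0,y0],s[j])
c=im["top"][195:265,170:310];s=im["scene"][180:250,130:310]
a=cv2.resize(c,None,fx=4,fy=4);b=cv2.resize(s,(560,218))
cv2.imwrite("pics/crop.png",np.vstack([a,b])[:,:,::-1])
E
```

```text
top green 792.5 [[184.6999969482422, 226.10000610351562], [219.5, 214.5], [227.0, 237.0], [192.1999969482422, 248.60000610351562]]
top green 302.0 [[269.6000061035156, 157.1999969482422], [284.0, 155.39999389648438], [287.0, 178.60000610351562], [272.6000061035156, 180.39999389648438]]
top black 2521.0 [[334.8999938964844, 94.19999694824219], [425.0, 24.0], [561.9000244140625, 199.6999969482422], [471.79998779296875, 269.8999938964844]]
top black 2451.5 [[206.60000610351562, 143.3000030517578], [210.3000030517578, -0.800000011920929], [272.29998779296875, 0.800000011920929], [268.6000061035156, 144.89999389648438]]
top black 1466.0 [[347.5, 253.39999389648438], [355.1000061035156, 211.60000610351562], [396.1000061035156, 219.10000610351562], [388.5, 260.79998779296875]]
top black 168.0 [[402.1000061035156, 395.3999938964844], [414.8999938964844, 385.79998779296875], [424.0, 398.0], [411.20001220703125, 407.6000061035156]]
top black 167.5 [[-0.0, 304.0], [5.0, 304.0], [5.0, 357.0], [0.0, 357.0]]
top black 128.5 [[418.0, 404.0], [430.0, 404.0], [430.0, 417.0], [418.0, 417.0]]
scene gre
[... 950 characters left out ...]
]
scene black 404.5 [[259.20001220703125, 4.900000095367432], [319.8999938964844, -1.100000023841858], [324.20001220703125, 43.0], [263.5, 48.900001525878906]]
scene black 308.5 [[478.0, 239.3000030517578], [483.79998779296875, 213.5], [504.3999938964844, 218.10000610351562], [498.70001220703125, 243.89999389648438]]
scene black 167.0 [[456.5, 195.39999389648438], [457.29998779296875, 182.8000030517578], [475.70001220703125, 184.0], [474.79998779296875, 196.60000610351562]]Traceback (most recent call last):
  File "<stdin>", line 11, in <module>
    return _wrapfunc(a, 'argmax', axis=axis, out=out, **kwds)
    return bound(*args, **kwds)
ValueError: attempt to get argmax of an empty sequence
```

Run:
```python
from h import *
np.set_printoptions(precision=4,suppress=True)
im={n:eyes.camera(n) for n in("top","scene")}
def lab(n,b):
    x0,y0,x1,y1=b;h=cv2.cvtColor(im[n],cv2.COLOR_RGB2HSV)[y0:y1,x0:x1]
    m=cv2.inRange(h,(0,0,140),(180,80,255));m=cv2.morphologyEx(m,cv2.MORPH_OPEN,np.ones((3,3)))
    k,l,s,ce=cv2.connectedComponentsWithStats(m);j=1+np.argmax([a[4] if a[0]>0 and a[1]>0 and a[0]+a[2]<x1-x0 and a[1]+a[3]<y1-y0 else 0 for a in s[1:]])
    print(n,"label",ce[j]+[x0,y0],s[j]);return ce[j]+[x0,y0]
p=lab("top",(190,216,223,247));q=lab("scene",(146,199,194,222));print("green lid pt",two(p,q))
h=cv2.cvtColor(im["top"],cv2.COLOR_RGB2HSV);print("orange hsv",h[228,265],h[216,270])
for n in im:
    c=[c for c in blobs(im[n],"black") if 1400<cv2.contourArea(c)<1900][-1]
    w=plane(n,c.reshape(-1,2),.003)[:,:2].astype(np.float32);r=cv2.minAreaRect(w);print("mat",n,r, cv2.moments(w)["m00"])
for n in im:
    c=blobs(im[n],"green")[0]
    w=plane(n,c.reshape(-1,2),.026)[:,:2].astype(np.float32);print("green",n,cv2.minAreaRect(w),cv2.boxPoints(cv2.minAreaRect(w)).tolist())
# mat two-view: centroids
cc=[]
for n in("top","scene"):
    c=[c for c in blobs(im[n],"black") if 1400<cv2.contourArea(c)<1900][-1];a=cv2.approxPolyDP(c,6,True).reshape(-1,2);print(n,a.tolist());cc.append(a)
a=cv2.resize(im["top"][195:265,170:310],None,fx=4,fy=4);b=cv2.resize(im["scene"][180:250,130:310],(560,218))
cv2.imwrite("pics/crop.png",np.vstack([a,b])[:,:,::-1])
```

```text
top label [208.7    230.3147] [  8   4  23  21 340]
scene label [146.875 202.5  ] [ 0  1  3  6 16]
green lid pt (array([0.4886, 0.0373, 0.0361]), np.float64(0.04575856104399213))
orange hsv [ 18 206 166] [ 14  77 165]
mat top ((0.49120283126831055, -0.351093590259552), (0.09515981376171112, 0.09707000851631165), 78.29646301269531) 0.007927842136104868
mat scene ((0.485725075006485, -0.35340097546577454), (0.09581874310970306, 0.09202785044908524), 78.46165466308594) 0.007813566927462823
green top ((0.5011367201805115, 0.02801719307899475), (0.053735099732875824, 0.08295699954032898), 19.26911163330078) [[0.46208617091178894, 0.058305587619543076], [0.4894624650478363, -0.02000408247113228], [0.5401872396469116, -0.0022712014615535736], [0.5128109455108643, 0.07603846490383148]]
green scene ((0.4823075532913208, 0.013086847960948944), (0.08561772108078003, 0.09142014384269714), 18.747177124023438) [[0.4270789921283722, 0.04261335730552673], [0.45646074414253235, -0.04395657777786255], [0.5375361442565918, -0.016439661383628845], [0.5081543922424316, 0.07013027369976044]]
top [[355, 212], [348, 252], [388, 260], [391, 220]]
scene [[320, 272], [376, 294], [401, 266], [351, 249]]
```

View pics/crop.png

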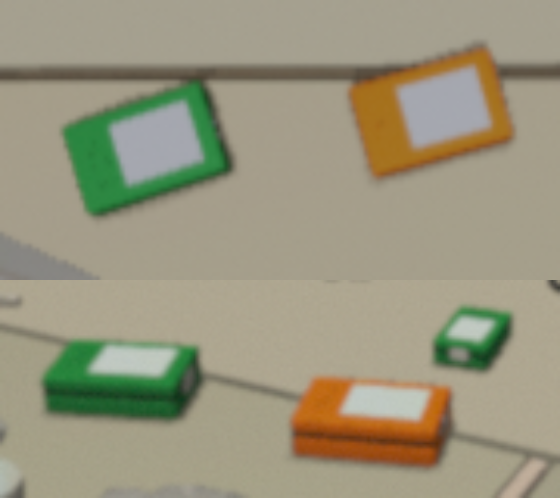

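The crop shows one large green box (lid centre at top px about (209,230)). Next to it is the equally large orange box, and the small green one sits behind and right. The choice stands.

Run:
```python
from h import *
np.set_printoptions(precision=4,suppress=True)
print("label",two((209.2,230.4),(172.7,206)))
def C(c,dx,dy,sx,sy): return [c[0]*sx+dx,(c[1])*sy+dy]
T=[(65,128),(198,80),(228,165),(95,213)];S=[(70,342-280),(197,347-280),(182,390-280),(45,382-280)]
for t,s in zip(T,S): print("corner",two(C(t,170,195,.25,.25),C(s,130,180,180/560,70/218)))
for t,s in zip([(355,212),(348,252),(388,260),(391,220)],[(333.0,0),(0,0),(0,0),(0,0)]):pass
for t,s in zip([(355,212),(348,252),(388,260),(395,219.5)],[(351,249),(320,272),(376,294),(403,268)]): print("mat",two(t,s))
s=observe();M=Ro.from_rotvec(s["eef_rot"]).as_matrix();print(M)
u=np.array([.33,-.944,0]);g=np.array([.501,.028,0])+.029*u;print("grasp",g)
print("dtool",M.T@(g-s["position"])/.2,"y ang",np.degrees(np.arctan2(M[1,1],M[0,1])))
```

```text
label (array([0.5042, 0.0205, 0.0246]), np.float64(0.0006897161255758117))
corner (array([0.512 , 0.0745, 0.0226]), np.float64(0.0007662702950435409))
corner (array([ 0.5395, -0.0019,  0.0229]), np.float64(0.00045459339612403124))
corner (array([ 0.4923, -0.0212,  0.0199]), np.float64(0.004730128305905566))
corner (array([0.464 , 0.0556, 0.0214]), np.float64(0.0008494617204217744))
mat (array([ 0.5491, -0.3165, -0.0057]), np.float64(0.0017402583551168172))
mat (array([ 0.455 , -0.2963,  0.0004]), np.float64(0.0005874929017456524))
mat (array([ 0.4368, -0.3891,  0.0004]), np.float64(0.003544342309175118))
mat (array([ 0.5308, -0.4099, -0.0065]), np.float64(0.0016211513508942166))
[[-0.96    0.28   -0.0001]
 [ 0.28    0.96   -0.0004]
 [ 0.     -0.0004 -1.    ]]
grasp [0.5106 0.0006 0.    ]
dtool [-2.45   -2.4062  1.1563] y ang 73.73843952142393
```

```bash
python3 -m inch '-1 -1 -0.2 1 -0.2; -1 -1 -0.2 1 -0.2; -1 -1 -0.2 1 -0.2; -1 -1 -0.2 1 -0.2; -1 -1 -0.2 1 -0.2; -1 -1 -0.2 1 -0.2' 20
cat > d.py <<'E'
from h import *
import sys
np.set_printoptions(precision=4,suppress=True)
s=observe();M=Ro.from_rotvec(s["eef_rot"]).as_matrix();g=np.array(eval(sys.argv[1]))
print("dtool",M.T@(g-s["position"])/.2,"yang",np.degrees(np.arctan2(M[1,1],M[0,1])),"turn",-(np.radians(float(sys.argv[2]))-np.arctan2(M[1,1],M[0,1]))/.5)
E
python3 d.py '[.5106,.0006,.1]' 19.3
```

```text
time: 1.05
position: [0.312, 0.3504, 0.2718]
eef_rot: [1.204, 2.901, 0.001]
contact_force: [-0.8, 0.1, 0.4]
finger_gap: 0.0511
gripper_force: 0.0
dtool [-1.9394 -0.5328  0.8593] yang 44.91884209754165 turn 0.8942662903012641
```

```bash
python3 -m inch '-1 -0.25 0 0.89 -0.7; -1 -0.25 0 0.89 -0.7; -1 -0.25 0 0.89 -0.7; -1 -0.25 0 0.89 -0.7; -1 -0.25 0 0.89 -0.7' ; python3 d.py '[.5106,.0006,.1]' 19.3
```

```text
time: 1.68
position: [0.4179, 0.1751, 0.2711]
eef_rot: [-1.813, -2.565, -0.0]
contact_force: [-0.3, -0.4, 0.9]
finger_gap: 0.0726
gripper_force: 0.0
dtool [-0.9775  0.1459  0.8553] yang 19.494312552220446 turn 0.006782787628400344
```

```bash
python3 -m inch '-1 0.15 0 0 -0.7; -1 0.15 0 0 -0.7; -1 0.15 0.2 0 -0.7; -0.98 0.145 0.5 0 -0.7; -0.98 0.145 0.85 0 -0.7; -0.98 0.145 0.85 0 -0.7; -0.98 0.145 0.85 0 -0.7'; python3 d.py '[.5106,.0006,.0]' 19.3
python3 - <<'E'
from h import *
a=eyes.camera("top")[150:290,130:330];b=eyes.camera("scene")[130:270,100:300]
cv2.imwrite("pics/pre.png",np.vstack([cv2.resize(a,None,fx=2.1,fy=2.1),cv2.resize(b,None,fx=2.1,fy=2.1)])[:,:,::-1])
E
```

```text
time: 2.55
position: [0.5096, 0.002, 0.1]
eef_rot: [-1.808, -2.566, 0.002]
contact_force: [-0.6, -0.4, 0.4]
finger_gap: 0.0724
gripper_force: 0.0
dtool [-0.0092  0.0037  0.5   ] yang 19.67335000292241 turn 0.013032373626652993
```

View pics/pre.png

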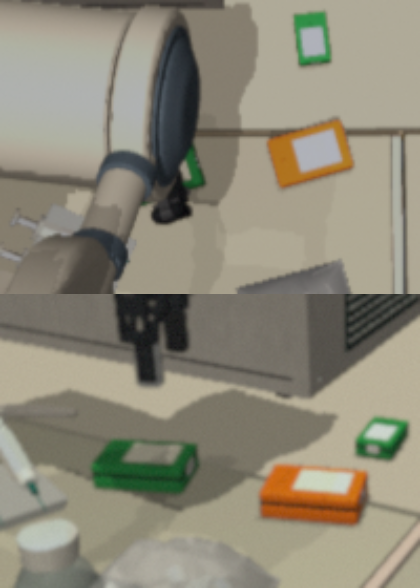

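```bash
python3 -m inch '-0.01 0 0.3 0 -0.7; -0.01 0 0.45 0 -0.7; -0.01 0 0.515 0 -0.7; -0.01 0 0.515 0 -0.7; -0.01 0 0.515 0 0; -0.01 0 0.515 0 0.3; -0.01 0 0.515 0 0.3' 20
```

```text
time: 3.52
position: [0.5121, -0.0014, -0.0002]
eef_rot: [1.81, 2.565, 0.002]
contact_force: [-0.0, 1.8, 4.5]
finger_gap: 0.0539
gripper_force: 20.2
```

```bash
python3 -m inch '0 0 0 0 0.3; 0 0 -0.1 0 0.3; 0 0 -0.3 0 0.3; 0 0 -0.5 0 0.3; 0 0 -0.5 0 0.3' 20;  python3 - <<'E'
from h import *
b=eyes.camera("scene")[80:260,100:320]
cv2.imwrite("pics/lift.png",cv2.resize(b,None,fx=2.5,fy=2.5)[:,:,::-1])
E
```

```text
time: 4.15
position: [0.513, -0.0016, 0.1018]
eef_rot: [1.808, 2.562, 0.005]
contact_force: [0.7, 1.0, -1.8]
finger_gap: 0.054
gripper_force: 22.3
```

View pics/lift.png

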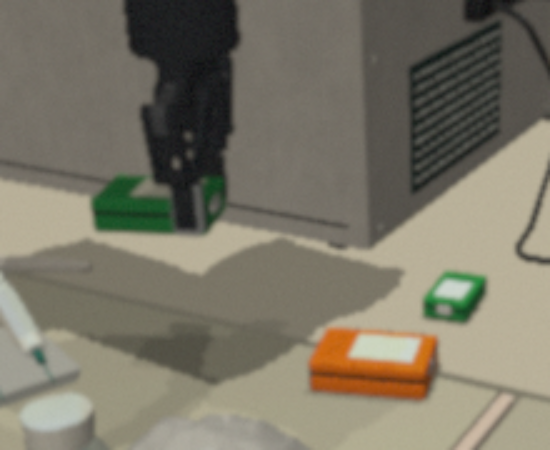

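Held flat with no sag. I'll carry it over the mat and then ease the grip.

```bash
python3 d.py '[.489,-.352,.1]' 19.3; python3 -m inch '-0.3 0 -0.1 0 0.3; -0.6 -0.1 -0.1 0 0.3; -0.9 -0.3 -0.1 0 0.3; -1 -0.5 -0.1 0 0.3; -1 -0.7 0 0 0.3;-1 -0.7 0 0 0.3'; python3 d.py '[.489,-.352,.1]' 19.3
```

```text
dtool [-1.6123 -0.6966  0.0014] yang 19.598692795441035 turn 0.010426345464863873
time: 4.95
position: [0.4427, -0.2367, 0.0965]
eef_rot: [-1.812, -2.56, 0.0]
contact_force: [0.8, 0.6, -1.2]
finger_gap: 0.0534
gripper_force: 22.4
dtool [-0.6204  0.0267 -0.02  ] yang 19.429961061029754 turn 0.004536496828708936
```

```bash
python3 -m inch '-0.62 0.03 -0.02 0 0.3; -0.62 0.03 -0.02 0 0.3; -0.62 0.03 -0.02 0 0.3; -0.62 0.03 -0.02 0 -0.2; -0.62 0.03 -0.02 0 -0.2'; python3 -m inch '0 0 0 0 -0.24; 0 0 0 0 -0.24'; python3 -m inch '0 0 0 0 -0.255; 0 0 0 0 -0.255'; python3 d.py '[.489,-.352,.1]' 19.3
```

```text
time: 5.58
position: [0.4931, -0.3502, 0.102]
eef_rot: [-1.809, -2.567, -0.0]
contact_force: [1.0, -0.2, -1.4]
finger_gap: 0.0537
gripper_force: 22.4
time: 5.82
position: [0.4935, -0.3511, 0.1024]
eef_rot: [-1.81, -2.567, -0.0]
contact_force: [0.6, 0.7, -0.8]
finger_gap: 0.0536
gripper_force: 22.4
time: 6.08
position: [0.4935, -0.3516, 0.1023]
eef_rot: [1.811, 2.567, 0.0]
contact_force: [0.3, -0.6, -0.7]
finger_gap: 0.0536
gripper_force: 22.4
dtool [ 0.0055 -0.0219  0.0116] yang 19.594397119725805 turn 0.010276398095206418
```

```bash
python3 -m inch '0 -0.02 0.1 0 -0.255; 0 -0.02 0.19 0 -0.255; 0 -0.02 0.19 0 -0.265;  0 -0.02 0.19 0 -0.265';for i in 1; do python3 -m inch '0 0 0 0 -0.272; 0 0 0 0 -0.272'; done;  python3 - <<'E'
from h import *
cv2.imwrite("pics/sag.png",cv2.resize(eyes.camera("scene")[160:320,260:460],None,fx=2.5,fy=2.5)[:,:,::-1])
E
```

```text
time: 6.58
position: [0.49, -0.3531, 0.0645]
eef_rot: [1.811, 2.567, -0.0]
contact_force: [0.1, 0.0, -0.6]
finger_gap: 0.0542
gripper_force: 8.9
time: 6.82
position: [0.49, -0.3531, 0.0648]
eef_rot: [1.81, 2.566, -0.0]
contact_force: [-0.0, 0.2, 0.2]
finger_gap: 0.0542
gripper_force: 0.0
```

```bash
python3 -m inch '0 0 0 0 -0.28';python3 -m inch '0 0 0 0 -0.285'
```

```text
time: 7.0
position: [0.4898, -0.353, 0.0645]
eef_rot: [1.811, 2.567, -0.0]
contact_force: [-0.0, -0.1, -0.3]
finger_gap: 0.0545
gripper_force: 0.0
time: 7.12
position: [0.4898, -0.353, 0.0644]
eef_rot: [1.811, 2.567, -0.0]
contact_force: [0.8, 0.5, 0.3]
finger_gap: 0.0549
gripper_force: 0.0
```

```bash
python3 - <<'E'
from h import *
a=cv2.resize(eyes.camera("scene")[160:320,260:460],None,fx=2.5,fy=2.5);b=cv2.imread("pics/sag.png")[:,:,::-1]
cv2.imwrite("pics/sag2.png",np.hstack([b,a])[:,100:900][:,:,::-1])
E
```

```text
(no output)
```

View pics/sag2.png

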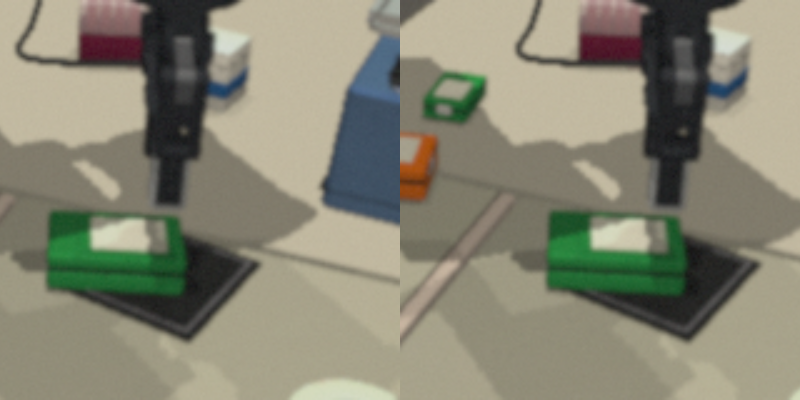

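The box dropped flat. It now lies partly on the mat, under the gripper, with its lid spanning scene px of about (319,245) to (374,260). I'll locate it again and regrip nearer its end. Then I'll tilt it up with a weak grip while its other end rests on the mat.

Run:
```python
from h import *
np.set_printoptions(precision=4,suppress=True)
im=eyes.camera("scene");print(plane("scene",[(319.2,244.8),(372.5,246),(374,260),(319.6,264.8)],.029))
# bottom near edge and mask-based side
t=eyes.camera("top")
for c in blobs(t,"green",30): 
    r=cv2.minAreaRect(plane("top",c.reshape(-1,2),.029)[:,:2].astype(np.float32));print(cv2.contourArea(c),r,cv2.boundingRect(c))
c=blobs(im,"green")[0];print(cv2.boundingRect(c),cv2.approxPolyDP(c,3,True).reshape(-1,2).tolist())
s=observe();g=s["position"];u=np.array([.33,-.944,0]);w=np.array([.944,.33,0])
# expected lid corners if dropped straight, grip 14mm from end
X=[g*[1,1,0]+[0,0,.029]+a*u+b*w for a,b in((.014,.027),(.014,-.027),(-.07,-.027),(-.07,.027))];print(np.array(X));print(proj("scene",X))
```

```text
[[ 0.4863 -0.282   0.029 ]
 [ 0.519  -0.3603  0.029 ]
 [ 0.4808 -0.3732  0.029 ]
 [ 0.4337 -0.303   0.029 ]]
301.0 ((0.6469779014587402, -0.13650670647621155), (0.05539102479815483, 0.03331933915615082), 7.0170135498046875) (270, 156, 17, 25)
31.5 ((0.49010610580444336, -0.29340672492980957), (0.011937974952161312, 0.02842414379119873), 26.154495239257812) (342, 231, 12, 11)
(319, 245, 56, 34) [[321, 245], [320, 274], [372, 277], [374, 260], [369, 247], [368, 260], [337, 261], [335, 246]]
[[ 0.5198 -0.3572  0.029 ]
 [ 0.4689 -0.3751  0.029 ]
 [ 0.4411 -0.2958  0.029 ]
 [ 0.4921 -0.2779  0.029 ]]
[[370.7624 245.3124]
 [373.0706 264.2995]
 [316.8786 261.1299]
 [318.1337 242.5096]]
```

```bash
python3 -m inch '-0.035 0 0 0 -0.6; -0.035 0 0.1 0 -0.6; -0.035 0 0.24 0 -0.6; -0.035 0 0.29 0 -0.6; -0.035 0 0.29 0 -0.1; -0.035 0 0.29 0 -0.1; -0.035 0 0.29 0 -0.1' 20; python3 -m inch '0 0 0 0 -0.265;0 0 0 0 -0.265' 20;python3 -m inch '0 0 0 0 -0.268;0 0 0 0 -0.268'
```

```text
time: 8.15
position: [0.4924, -0.3599, 0.0071]
eef_rot: [1.81, 2.566, -0.0]
contact_force: [0.1, 0.5, -1.5]
finger_gap: 0.0537
gripper_force: 21.4
time: 8.4
position: [0.4922, -0.3596, 0.0065]
eef_rot: [1.811, 2.567, -0.0]
contact_force: [0.9, -0.3, -1.1]
finger_gap: 0.0542
gripper_force: 4.6
time: 8.65
position: [0.4921, -0.3596, 0.0063]
eef_rot: [1.811, 2.567, -0.0]
contact_force: [0.6, -0.2, -0.9]
finger_gap: 0.054
gripper_force: 1.5
```

```bash
python3 -m inch '0 0 0 0 -0.267; 0.01 0 -0.03 0 -0.267; 0.02 0 -0.06 0 -0.267; 0.035 0 -0.095 0 -0.267; 0.05 0 -0.12 0 -0.267;0.05 0 -0.12 0 -0.267';  python3 - <<'E'
from h import *
cv2.imwrite("pics/t1.png",cv2.resize(eyes.camera("scene")[160:320,260:460],None,fx=2.5,fy=2.5)[:,:,::-1])
E
```

```text
time: 9.4
position: [0.4889, -0.35, 0.0308]
eef_rot: [1.81, 2.567, -0.0]
contact_force: [-0.7, -0.0, -0.6]
finger_gap: 0.054
gripper_force: 0.0
```

View pics/t1.png

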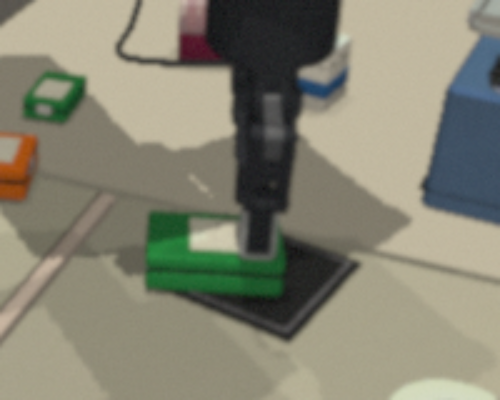

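```bash
cat > m.py <<'E'
from h import *
c=[c for c in blobs(eyes.camera("scene"),"green",60) if cv2.boundingRect(c)[0]>300]
p=np.vstack(c).reshape(-1,2);l=p[p[:,0]<p[:,0].min()+6];r=p[p[:,0]>p[:,0].max()-6]
print("L",l[:,0].min(),l[:,1].min(),l[:,1].max(),"R",r[:,0].max(),r[:,1].min(),r[:,1].max(),observe()["moment"].round(3))
E
python3 m.py; python3 -m inch '0 0 0 0 -0.5; -0.05 0 0 0 -0.5; -0.05 0 0.12 0 -0.5; -0.05 0 0.12 0 -0.5;-0.05 0 0.12 0 0;-0.05 0 0.12 0 0;-0.05 0 0.12 0 0' 20; python3 -m inch '0 0 -0.06 0 0; 0 0 -0.15 0 0; 0 0 -0.15 0 -0.255; 0 0 -0.15 0 -0.26; 0 0 -0.15 0 -0.26';python3 m.py;python3 -m inch '0 0 0 0 -0.262; 0 0 0 0 -0.262';python3 m.py
```

```text
L 319 245 274 R 374 255 278 [-0.03  -0.002  0.011]
time: 10.38
position: [0.4922, -0.3597, 0.0068]
eef_rot: [1.811, 2.567, -0.0]
contact_force: [-1.2, -0.2, -1.5]
finger_gap: 0.0533
gripper_force: 22.2
time: 11.0
position: [0.4918, -0.3593, 0.0359]
eef_rot: [-1.811, -2.567, -0.0]
contact_force: [-0.1, -0.1, -1.4]
finger_gap: 0.0538
gripper_force: 8.2
L 319 230 258 R 362 245 261 [-0.063 -0.058 -0.022]
time: 11.3
position: [0.492, -0.3595, 0.0361]
eef_rot: [-1.811, -2.567, -0.0]
contact_force: [0.1, -0.2, -1.4]
finger_gap: 0.0535
gripper_force: 4.6
L 319 229 258 R 362 245 261 [-0.041  0.007 -0.016]
```

```bash
for j in 1; do python3 -m inch '0 0 0 0 -0.263; 0 0 0 0 -0.263'|grep force:;python3 m.py;python3 -m inch '0 0 0 0 -0.2637; 0 0 0 0 -0.2637'|grep force:;python3 m.py; done
```

```text
contact_force: [-0.1, 0.9, -1.0]
gripper_force: 3.6
L 321 245 274 R 370 262 264 [-0.012  0.027  0.012]
contact_force: [-0.8, -0.1, -0.6]
gripper_force: 2.6
L 321 245 274 R 370 262 264 [ 0.038  0.025 -0.005]
```

```bash
python3 -m inch '0.02 0 -0.03 0 -0.263; 0.04 0 -0.05 0 -0.263; 0.065 0 -0.075 0 -0.263; 0.085 0 -0.09 0 -0.263';python3 m.py;  python3 - <<'E'
from h import *
cv2.imwrite("pics/t2.png",cv2.resize(eyes.camera("scene")[160:320,260:460],None,fx=2.5,fy=2.5)[:,:,::-1])
E
```

```text
time: 12.45
position: [0.4863, -0.3432, 0.0548]
eef_rot: [1.811, 2.567, -0.0]
contact_force: [0.1, -0.3, -0.9]
finger_gap: 0.0539
gripper_force: 1.9
L 317 245 271 R 363 251 255 [-0.061  0.059  0.028]
```

View pics/t2.png

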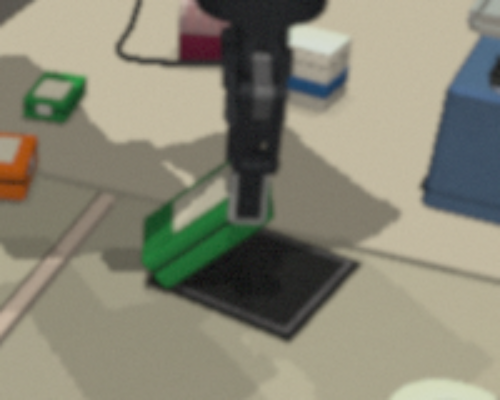

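The box is tilted about 40°, pivoting on its left end near the mat's left corner (px (165,285) in the crop) and held at its upper end. I'll keep following the arc.

```bash
python3 -m inch '0.04 0 -0.03 0 -0.263; 0.08 0 -0.05 0 -0.263; 0.12 0 -0.065 0 -0.263; 0.155 0 -0.075 0 -0.263; 0.2 0 -0.08 0 -0.263;0.255 0 -0.08 0 -0.263; 0.255 0 -0.08 0 -0.263';python3 m.py;  python3 - <<'E'
from h import *
cv2.imwrite("pics/t3.png",cv2.resize(eyes.camera("scene")[160:320,260:460],None,fx=2.5,fy=2.5)[:,:,::-1])
E
```

```text
time: 13.42
position: [0.4689, -0.2945, 0.0703]
eef_rot: [-1.81, -2.567, -0.0]
contact_force: [-0.2, -0.2, -0.3]
finger_gap: 0.054
gripper_force: 1.8
L 312 244 272 R 336 215 252 [ 0.016  0.06  -0.031]
```

View pics/t3.png

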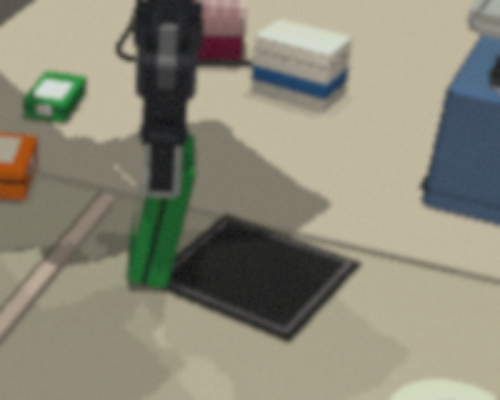

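```bash
cat > tilt.py <<'E'
from h import *
np.set_printoptions(precision=4,suppress=True)
im=eyes.camera("scene");c=[c for c in blobs(im,"green",60) if 295<cv2.boundingRect(c)[0]<420 and cv2.boundingRect(c)[1]>190]
p=np.vstack(c).reshape(-1,2).astype(float)
# left silhouette edge: leftmost px per row in the lower part; compare with the image of the vertical
m=np.zeros(im.shape[:2],np.uint8);cv2.drawContours(m,c,-1,255,-1)
yb=int(p[:,1].max());print("bbox",p.min(0),p.max(0))
for nm,f in(("left",np.min),("right",np.max)):
    q=np.array([(f(np.flatnonzero(m[y])),y) for y in range(yb-28,yb-6) if m[y].any()],float)
    k=np.polyfit(q[:,1],q[:,0],1);x=np.polyval(k,[yb-6,yb-28])
    b=plane("scene",[(x[0],yb-6)],.01)[0];v=proj("scene",[b,b+[0,0,.03]]);kv=(v[1]-v[0])[0]/(v[1]-v[0])[1]
    print(nm,"slope",k[0],"vertical",kv,"tilt deg",np.degrees(np.arctan(kv)-np.arctan(k[0])),"foot",b)
E
python3 tilt.py; python3 -m inch '0.035 0 0 0 -0.263; 0.05 0 0.005 0 -0.263;0.05 0 0.005 0 -0.263'; python3 tilt.py; python3 d.py '[.489,-.352,.07]' 19.3
```

```text
bbox [312. 215.] [337. 274.]
left slope -0.29136081309994716 vertical -0.03411391875056176 tilt deg 14.290227278883288 foot [ 0.446  -0.2839  0.01  ]
right slope -0.20383963862224885 vertical -0.054340455109991005 tilt deg 8.4108896026434 foot [ 0.4573 -0.3079  0.01  ]
time: 13.95
position: [0.4658, -0.2857, 0.0692]
eef_rot: [-1.811, -2.567, -0.0]
contact_force: [-0.5, 0.6, 1.6]
finger_gap: 0.0539
gripper_force: 1.9
bbox [310. 214.] [330. 274.]
left slope -0.1067193675889334 vertical -0.03399126919555416 tilt deg 4.14470699708028 foot [ 0.4459 -0.2838  0.01  ]
right slope -0.06606437041220065 vertical -0.052027890599202535 tilt deg 0.8014239563330254 foot [ 0.456  -0.3052  0.01  ]
dtool [-0.3502 -0.002  -0.0037] yang 19.60824009366246 turn 0.010759609042131135
```

```bash
python3 -m inch '0.01 0 0 0 -0.263; 0.01 0 0 0 -0.2; 0.01 0 0 0 0; 0.01 0 -0.05 0 0; 0.01 0 -0.1 0 0' 20;python3 tilt.py; python3 -m inch '-0.1 0 0 0 0; -0.25 0 0 0 0; -0.36 0 0 0 0; -0.36 0 0 0 0; -0.36 0 0.04 0 0; -0.36 0 0.07 0 0;-0.36 0 0.07 0 0';python3 tilt.py; python3 d.py '[.489,-.352,.072]' 19.3
```

```text
time: 14.62
position: [0.4653, -0.2842, 0.09]
eef_rot: [1.811, 2.567, -0.0]
contact_force: [-0.8, -0.0, -0.9]
finger_gap: 0.0536
gripper_force: 21.8
bbox [310. 202.] [329. 263.]
left slope -0.12252964426877527 vertical -0.03239015819084915 tilt deg 5.130440057962087 foot [ 0.474 -0.271  0.01 ]
right slope -0.10671936758893294 vertical -0.049760603706879486 tilt deg 3.242790837596719 foot [ 0.4843 -0.2927  0.01  ]
time: 15.55
position: [0.4889, -0.3512, 0.0746]
eef_rot: [-1.81, -2.566, -0.0]
contact_force: [0.3, 0.1, -0.9]
finger_gap: 0.0534
gripper_force: 21.8
bbox [354. 221.] [378. 275.]
left slope -0.15527950310559133 vertical -0.08480247405119626 tilt deg 3.979144443862748 foot [ 0.4716 -0.3449  0.01  ]
right slope -0.05420666290231365 vertical -0.10803990306833701 tilt deg -3.0635359945497367 foot [ 0.4845 -0.3726  0.01  ]
dtool [-0.0021 -0.0016  0.0149] yang 19.612211782149156 turn 0.01089824712404397
```

```bash
python3 -m inch '0 0 0.01 0 0;0 0 0.015 0 0';python3 -m inch '0 0 0.01 0 -0.255;0 0 0.01 0 -0.262; 0 0 0.01 0 -0.262'; python3 tilt.py; python3 -m inch '0 0 0 0 -0.266;0 0 0 0 -0.27;0 0 0 0 -0.28';python3 tilt.py
```

```text
time: 15.85
position: [0.4894, -0.352, 0.0723]
eef_rot: [1.811, 2.567, -0.0]
contact_force: [0.4, 0.8, -1.5]
finger_gap: 0.0536
gripper_force: 21.8
time: 16.23
position: [0.4894, -0.352, 0.0703]
eef_rot: [1.811, 2.567, 0.0]
contact_force: [-1.1, 0.3, -1.6]
finger_gap: 0.0539
gripper_force: 3.9
bbox [354. 224.] [378. 277.]
left slope -0.20383963862224724 vertical -0.08519155665399593 tilt deg 6.6519497716366445 foot [ 0.4665 -0.3466  0.01  ]
right slope -0.10841332580462949 vertical -0.10843272247998768 tilt deg -0.001098434925511323 foot [ 0.4792 -0.374   0.01  ]
time: 16.65
position: [0.4894, -0.352, 0.0704]
eef_rot: [1.811, 2.567, -0.0]
contact_force: [0.6, 0.2, -1.0]
finger_gap: 0.0548
gripper_force: 0.0
bbox [354. 229.] [377. 278.]
left slope -0.13551665725578654 vertical -0.08578681264899585 tilt deg 2.814300603016285 foot [ 0.4642 -0.3479  0.01  ]
right slope -0.05928853754940683 vertical -0.10848431924139243 tilt deg -2.798469464175483 foot [ 0.4766 -0.3746  0.01  ]
```

```bash
python3 -m inch '0 0 0 0 -0.35;0 0 0 0 -0.6;0 0 0 0 -0.8;0 0 -0.1 0 -0.8;0 0 -0.3 0 -0.8;0 0 -0.6 0 -0.8;0 0 -0.6 0 -0.8';python3 tilt.py;  python3 - <<'E'
from h import *
cv2.imwrite("pics/end.png",cv2.resize(eyes.camera("scene")[140:320,210:460],None,fx=2.5,fy=2.5)[:,:,::-1])
E
```

```text
time: 17.58
position: [0.4912, -0.3535, 0.1948]
eef_rot: [1.806, 2.561, -0.001]
contact_force: [0.3, -1.0, -1.3]
finger_gap: 0.0768
gripper_force: 0.0
bbox [354. 215.] [375. 278.]
left slope -0.2049689440993808 vertical -0.08521781982040888 tilt deg 6.712565279532393 foot [ 0.4639 -0.3473  0.01  ]
right slope -0.015245623941276317 vertical -0.10876033127217918 tilt deg -5.333668202340883 foot [ 0.4767 -0.3749  0.01  ]
```

View pics/end.png

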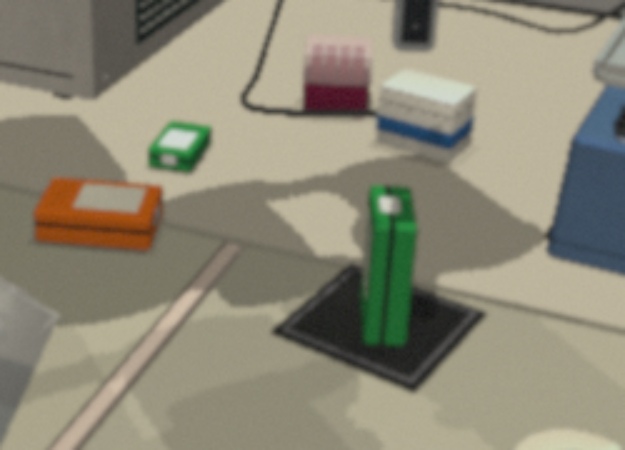

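The green box stands upright, its foot at crop px (365–407, 345) inside the mat. The orange box is undisturbed and the gripper is clear.

```bash
python3 -c "
from rig import robot
print(robot.hand_in())"
```

```text
the job is handed in; nothing more can be done
None
```

The green slide box was standing upright on a short end on the black mat, with the orange box still lying in place and the gripper clear, when I handed the job in at about 17.6 s; no verdict was returned.

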